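# Tighten the loose jar caps and put the jars back in the rack

### The arm

A 6-joint arm with a two-finger parallel gripper is mounted at the origin on a cart in front of the work surface, level with it; the furniture and walls round the work are solid. World frame = base frame: x ahead of the robot, y to its left, z up, the work surface at z = 0. Lengths are in m, angles in rad, forces in N, time in s.
With the tool pointing down it reaches from about 0.275 to 0.85 m from the base axis. Payload 5.2 kg.
Tool frame: the origin (TCP) lies between the finger pads; the fingertips stand 25 mm ahead of it and the grasp point (between the pads) lies 6 mm ahead of it; z points along the fingers, y is the line along which they close (so a half turn about z gives the same grasp; the last joint's range is limited). The gripper opens to 85 mm and grips with 20 to 120 N. Pads are 22 mm wide; open, the fingers measure 114 mm over their backs; the gripper's body (76 mm by 85 mm) begins 54 mm behind the grasp point. The pads swing forward as they close: fully open they stand 13 mm farther back than shut.
Start: joints at [-1.304, 0.259, 1.535, -0, 1.348, -0.203], TCP at [0.249, -0.49, 0.256] pointing down, gripper open.
Joint ranges: [-3.14, 3.14], [-0.91, 2.08], [0.19, 2.58], [-1.22, 4.36], [0.22, 2.71], [-3.12, 3.12]. Speed limits (rad/s): [2.57, 2.57, 3.14, 3.14, 3.14, 3.14].

### API

Orientations are given as a unit quaternion [w, x, y, z].
In Python, from bench import manip gives the robot as it stands.
- The arm moves only by the shell command python3 -m jog 'ROWS'. ROWS is JSON, a list of rows, each an object of numbers: "dx", "dy", "dz": the shift along the world's x, y, z in units of 30 mm (1.0 is 30 mm); "rx", "ry", "rz": the turn, a rotation vector about the world's x, y, z in units of 8 degrees (1.0 is 8 degrees); "claw": the opening, from 0 (shut) to 1 (fully open). A call has 1 to 8 rows; each row is the pose to reach, as a shift and turn from the pose commanded when the call began; what a row does not reach only later rows make up. A row lasts 1/10 s, in which the tool goes at most 50 mm and 8.59 degrees, less where a joint would pass 70% of its speed; a pose out of reach is approached as far as the arm can. A call with a gripper value outside its range is refused whole. The fingers move at their own pace and stop on an object; the grip force is fixed at half the most. Time passes only in rows, so rows that repeat a pose let the fingers close. It gives the time, the measured TCP pose, the force, the opening and the grip force at its end, in the units of the state.
- manip.observe(): the state, without advancing time (a new reading comes with each control period).
- manip.capture(name): name is "side" or "top" or "wrist"; returns (picture, depth): 400x640x3 uint8, blue, green, red; 400x640 float32, m along the optical axis (not along the pixel's ray), 0 where there is no reading.
- manip.get_calibration(name): a dict with "K" (3x3 intrinsics, pixels), "origin" and "attitude" of the camera in the world. Camera axes: x right, y up, looking along -z (the intrinsics and any distortion apply to the point x, -y, -z); pixel columns grow to the right and rows downward; lengths in m; the calibration is good to about 2 mm. A picture is of the moment at which its call begins: read the wrist's pose just before it. get_calibration takes no time and is no camera call; for the wrist camera it gives the pose at the moment of the call.
- manip.close_job(): hands the job in; it is judged then, once.
The state is a dict: "clock": time; "joint_pos": joint angles; "joint_velocities": joint speeds; "joint_efforts": joint torques, N m; "ee_pos": TCP position; "tcp_rot": TCP orientation; "force": force on the tool from outside, world axes, zero at the start; "wrist_torque": the same for the moment, N m; "gripper_width": finger opening in m; "gripper_force": force on a finger pad.
Only numpy, scipy, OpenCV 4.12 (cv2) and the standard library are available. Lean on these libraries where they do the work, as an engineer would, in place of code of your own. Each camera call takes 0.05 s, during which the arm holds its last target. There are 200 camera calls.

### The job

Try the lever on each of the three jars' screw caps and turn every loose one clockwise until it comes up tight. Then slide each jar along its lane until it is fully home against the rack's back board; no jar may go home while its cap is loose. Keep the jars upright and leave the other things on the worktop where they are.

Things in the scene. Friction and masses are not known exactly. Their poses are not given: they have to be found in the camera images.
- jar_rack: fixed wooden rack, base 250 (its x) x 274 mm (its y), 10 mm thick. Origin: centre of the underside; x points along the lanes from the open front to the back board, z up. Three lanes along x at y = -92, 0, +92 mm, each 63.4 mm wide between rails 8 mm thick, tops 41.5 mm above the worktop; lane floor at 10 mm. One jar stands in each lane.
- rack_back (a point): middle of the back board's front face, on the middle lane's floor (105 mm behind the rack's origin, 10 mm up); axes as the rack's. The board is 12 mm thick, its top 45 mm above the worktop. A jar fully home stands against it: the jar's origin is then 38 mm in front of this face (x = +67 mm in the rack's frame).
- ceramic_jar_a: one of three alike jars: white ceramic body 76 mm long (its x) x 60 mm wide, 43 mm tall, about 0.6 kg, in a lane that keeps it from turning; it slides along the lane under a push of up to 12 N low on its front. Origin: centre of its underside; x points to the back of the rack, z up. On it sits a dark steel screw cap, 52 mm across, its axis 10 mm behind the origin (x = +10 mm), 46 to 62 mm up.
- cap_a_top (a point): centre of the top of ceramic_jar_a's cap, on its axis; x points along the cap's only lever, which sticks out level from the cap: 12 mm wide, its end 64 mm from the axis, 48 to 60 mm above the jar's underside. A loose cap turns with 1 to 2 N at the lever and stays where it is left; a tight one meets a firm stop.
- cap_a (a joint): angle of ceramic_jar_a's cap (rad): the lever points 0.6 rad + this value counterclockwise (to the left) from the jar's +x. Clockwise from above (falling value) tightens. Each thread stops at its own angle, not told, between -0.9 and +0.1. At least one cap starts tight, the others 0.4 to 1.5 rad loose: push the lever to feel which.
- ceramic_jar_b: one of three alike jars: white ceramic body 76 mm long (its x) x 60 mm wide, 43 mm tall, about 0.6 kg, in a lane that keeps it from turning; it slides along the lane under a push of up to 12 N low on its front. Origin: centre of its underside; x points to the back of the rack, z up. On it sits a dark steel screw cap, 52 mm across, its axis 10 mm behind the origin (x = +10 mm), 46 to 62 mm up.
- cap_b_top (a point): centre of the top of ceramic_jar_b's cap, on its axis; x points along the cap's only lever, which sticks out level from the cap: 12 mm wide, its end 64 mm from the axis, 48 to 60 mm above the jar's underside. A loose cap turns with 1 to 2 N at the lever and stays where it is left; a tight one meets a firm stop.
- cap_b (a joint): angle of ceramic_jar_b's cap (rad): the lever points 0.6 rad + this value counterclockwise (to the left) from the jar's +x. Clockwise from above (falling value) tightens. Each thread stops at its own angle, not told, between -0.9 and +0.1. At least one cap starts tight, the others 0.4 to 1.5 rad loose: push the lever to feel which.
- ceramic_jar_c: one of three alike jars: white ceramic body 76 mm long (its x) x 60 mm wide, 43 mm tall, about 0.6 kg, in a lane that keeps it from turning; it slides along the lane under a push of up to 12 N low on its front. Origin: centre of its underside; x points to the back of the rack, z up. On it sits a dark steel screw cap, 52 mm across, its axis 10 mm behind the origin (x = +10 mm), 46 to 62 mm up.
- cap_c_top (a point): centre of the top of ceramic_jar_c's cap, on its axis; x points along the cap's only lever, which sticks out level from the cap: 12 mm wide, its end 64 mm from the axis, 48 to 60 mm above the jar's underside. A loose cap turns with 1 to 2 N at the lever and stays where it is left; a tight one meets a firm stop.
- cap_c (a joint): angle of ceramic_jar_c's cap (rad): the lever points 0.6 rad + this value counterclockwise (to the left) from the jar's +x. Clockwise from above (falling value) tightens. Each thread stops at its own angle, not told, between -0.9 and +0.1. At least one cap starts tight, the others 0.4 to 1.5 rad loose: push the lever to feel which.
- spice_jar_1: glass spice jar with dark lid, 41 mm across, 105 mm tall, a bystander beside the rack's right side (robot's view); origin at the centre of its underside
- spice_jar_2: glass spice jar with dark lid, 41 mm across, 105 mm tall, a bystander beside the rack's right side; origin at the centre of its underside
- coffee_pod_5: small coffee pod, 37 mm across, 29 mm tall, a bystander in front of the rack; origin at the centre of its underside
- lemon_1: lemon, 72 x 57 x 58 mm, a bystander on the worktop in front of the sink; origin at the centre of its underside
- garlic_1: garlic bulb, 53 mm across and tall, a bystander on the worktop in front of the sink; origin at the centre of its underside
Mind the look-alikes: they are no part of the job. Leave any blue or pink look-alike of the ceramic_jar_c alone.

How it is judged:
At the end, for the whole second after the job is handed in: every cap is turned clockwise to within 0.1 rad of its stop; every jar stands upright on a lane floor of the rack, at rest, within 9 mm of fully home against the back board (value of joint cap_a below 0.1 rad and x of each of ceramic_jar_a, ceramic_jar_b, ceramic_jar_c in the frame of jar_rack above 0.058 m and z of each of ceramic_jar_a, ceramic_jar_b, ceramic_jar_c in the frame of jar_rack below 0.016 m and angle between each of ceramic_jar_a, ceramic_jar_b, ceramic_jar_c's own z axis and vertical below 0.08 rad and linear speed of each of ceramic_jar_a, ceramic_jar_b, ceramic_jar_c below 0.02 m/s and value of joint cap_b below -0.35 rad and value of joint cap_c below -0.75 rad); the robot touches nothing.
It fails at once if a jar put home with its cap still loose ((x of ceramic_jar_a in the frame of jar_rack above 0.052 m and value of joint cap_a above 0.15 rad) or (x of ceramic_jar_b in the frame of jar_rack above 0.052 m and value of joint cap_b above -0.3 rad) or (x of ceramic_jar_c in the frame of jar_rack above 0.052 m and value of joint cap_c above -0.7 rad)).
It fails at once if a jar tipped over (angle between any of ceramic_jar_a, ceramic_jar_b, ceramic_jar_c's own z axis and vertical above 0.5 rad).
It fails at once if a bystander pushed away (more than 30 mm) (distance of any of spice_jar_1, spice_jar_2, coffee_pod_5, lemon_1, garlic_1 from where it was at the start of the episode above 0.03 m).
It fails at once if a bystander knocked over (angle between any of spice_jar_1, spice_jar_2, coffee_pod_5's own z axis and vertical above 0.5 rad).
It also fails if it takes over 67 s, if anything falls off the work surface, if the arm or the gripper's body presses on something with over 40 N, if the wrist force passes 120 N, or if a joint passes its speed limit or range.

## Working session

There is one attempt and no reset: what is moved stays moved. The work goes in short steps, Python scripts to look and compute and a shell command to move; the robot and the scene stay as the last step left them, time stands still between calls to the robot, and variables do not carry over. Pictures are saved under pics/ and viewed, at most 10 in all, crops included, and the job is handed in when it is done.

```bash
mkdir -p pics
cat > h.py <<'E'
import numpy as np, cv2
from bench import manip
from scipy.spatial.transform import Rotation as R
def att(c):
    a=np.array(c["attitude"],float)
    return a if a.shape==(3,3) else R.from_quat(a[[1,2,3,0]]).as_matrix()
def pts(c,d):  # world point per pixel
    K=np.array(c["K"]);v,u=np.mgrid[:d.shape[0],:d.shape[1]]
    p=np.stack([(u-K[0,2])/K[0,0]*d,-(v-K[1,2])/K[1,1]*d,-d],-1)
    return p@att(c).T+np.array(c["origin"])
E
python3 - <<'E'
from h import *
for n in("top","side"):
    c=manip.get_calibration(n);im,d=manip.capture(n);print(n,c)
    cv2.imwrite(f"pics/{n}1.png",im);np.savez(f"{n}1.npz",im=im,d=d)
print(manip.observe())
E
```

```text
top {'K': array([[503.4845504 ,   0.        , 318.19932256],
       [  0.        , 503.4845504 , 206.94631088],
       [  0.        ,   0.        ,   1.        ]]), 'origin': array([ 0.33501703, -0.16899644,  1.58791905]), 'attitude': array([ 0.71227091,  0.03741133, -0.06084208, -0.69826126])}
side {'K': array([[418.07962329,   0.        , 319.14521524],
       [  0.        , 418.07962329, 199.75419822],
       [  0.        ,   0.        ,   1.        ]]), 'origin': array([0.14392204, 0.79633499, 0.53486062]), 'attitude': array([-0.14463793, -0.10859344,  0.54618787,  0.81790351])}
{'clock': 0.1, 'joint_pos': array([-1.30381741e+00,  2.59294423e-01,  1.53594459e+00, -9.03208867e-06,
        1.34800496e+00, -2.02784796e-01]), 'joint_velocities': array([ 0.0014757 , -0.00108325, -0.0042398 , -0.00021233, -0.00052664,
       -0.00043789]), 'joint_efforts': array([ 4.31120876e-03, -4.46960485e+01, -2.91248560e+01, -1.39355388e-04,
        6.12279517e-03, -2.19749330e-05]), 'ee_pos': array([ 0.2488841 , -0.48999433,  0.25555637]), 'tcp_rot': array([-8.25095269e-04,  9.72541279e-01,  2.32728983e-01, -3.08981033e-05]), 'force': array([ 1.0551974 , -0.73943958,  0.4403956 ]), 'wrist_torque': array([ 0.05135921, -0.05404029,  0.03662868]), 'gripper_force': 0.0, 'gripper_width': 0.0856409187799207}
```

View pics/top1.png

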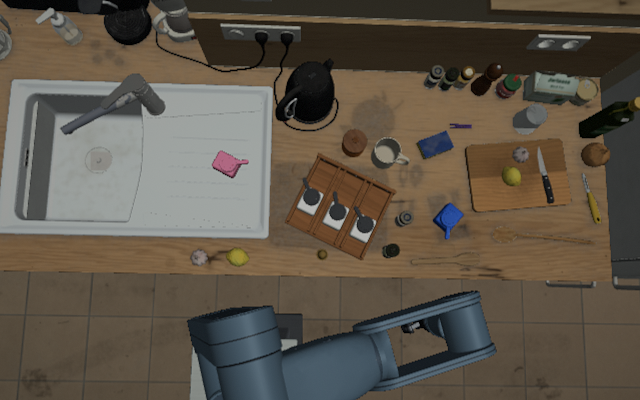

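View pics/side1.png

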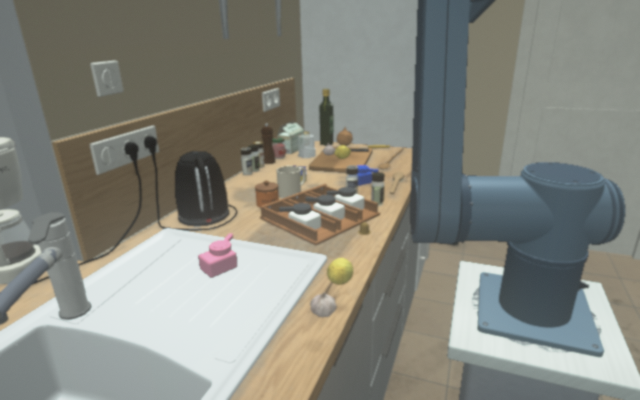

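The top view shows the rack at about (342,206), with jars at (310,200), (337,214) and (363,227). The lanes run up and to the right. The coffee pod is at (322,254) and the spice jars at (404,218) and (391,250). Next I'll measure the rack and caps.

Run:
```python
from h import *
z=np.load("top1.npz");im,d=z["im"],z["d"];c=manip.get_calibration("top");P=pts(c,d)
hsv=cv2.cvtColor(im,cv2.COLOR_BGR2HSV)
roi=np.zeros(d.shape,bool);roi[150:262,280:400]=1
def comps(m,nm,amin):
    n,l,s,ce=cv2.connectedComponentsWithStats((m&roi).astype(np.uint8))
    for i in range(1,n):
        if s[i,4]<amin: continue
        q=P[l==i];r=cv2.minAreaRect(q[:,:2].astype(np.float32))
        print(nm,s[i,4],ce[i].round(1),"med",np.median(q,0).round(4),"z90",np.percentile(q[:,2],[10,90]).round(3),"rect",r)
comps((hsv[...,1]<60)&(hsv[...,2]>140),"white",30)
comps((hsv[...,1]<90)&(hsv[...,2]<95)&(P[...,2]>.05),"dark",40)
# rack: anything above 6mm and brown
comps((P[...,2]>.005)&(P[...,2]<.06),"rack",500)
for n,(u,v) in dict(sp1=(404,218),sp2=(391,250),pod=(322,254)).items(): print(n,P[v-3:v+4,u-3:u+4].reshape(-1,3).mean(0).round(3))
print("table",P[255:262,340:360,2].mean())
cr=cv2.resize(im[150:265,275:415],None,fx=5,fy=5,interpolation=cv2.INTER_CUBIC);cv2.imwrite("pics/crop1.png",cr)
```

```text
white 162 [384.4 155. ] med [ 0.7306 -0.4314  0.0073] z90 [0.003 0.013] rect ((0.5356729030609131, -0.31707698106765747), (0.061877328902482986, 0.49490776658058167), 60.69990539550781)
white 171 [308.2 205.7] med [ 0.5522 -0.1839  0.0515] z90 [0.047 0.057] rect ((0.4718623161315918, -0.16828703880310059), (0.06556198745965958, 0.2657257616519928), 76.4373550415039)
white 151 [333.  221.4] med [ 0.5054 -0.2643  0.0519] z90 [0.047 0.055] rect ((0.5117321014404297, -0.2664112448692322), (0.05581928417086601, 0.03724028915166855), 65.70634460449219)
white 152 [360.  233.8] med [ 0.4695 -0.3465  0.0523] z90 [0.048 0.057] rect ((0.40368348360061646, -0.27929314970970154), (0.06266103684902191, 0.2521812915802002), 45.85883331298828)
dark 71 [380.2 160.1] med [ 0.6943 -0.4045  0.066 ] z90 [0.052 0.08 ] rect ((0.5162180662155151, -0.31092754006385803), (0.07560322433710098, 0.4540894329547882), 61.38184356689453)
dark 274 [310.2 194. ] med [ 0.5843 -0.1917  0.0704] z90 [0.065 0.075] rect ((0.4880257844924927, -0.19430217146873474), (0.05023684725165367, 0.3060794770717621), 89.92985534667969)
dark 269 [336.8 208.9] med [ 0.5398 -0.2719  0.0709] z90 [0.064 0.076] rect ((0.45802316069602966, -0.24367058277130127), (0.05775880813598633, 0.28194114565849304), 70.3165283203125)
dark 271 [363.4 222. ] med [ 0.502  -0.3551  0.0707] z90 [0.065 0.075] rect ((0.5157910585403442, -0.35744473338127136), (0.08365538716316223, 0.048922453075647354), 9.584833145141602)
dark 150 [390.7 250.3] med [ 0.4194 -0.4335  0.1025] z90 [0.066 0.109] rect ((0.38903895020484924, -0.3103991746902466), (0.0380253903567791, 0.3003438413143158), 13.693382263183594)
rack 5400 [340.6 205.6] med [ 0.5602 -0.291   0.0139] z90 [0.007 0.049] rect ((0.562078595161438, -0.2894366383552551), (0.2825492024421692, 0.2624361217021942), 65.46571350097656)
sp1 [ 0.516 -0.473  0.104]
sp2 [ 0.42  -0.434  0.104]
pod [ 0.408 -0.233  0.024]
table 7.457799861708375e-05
```

View pics/crop1.png

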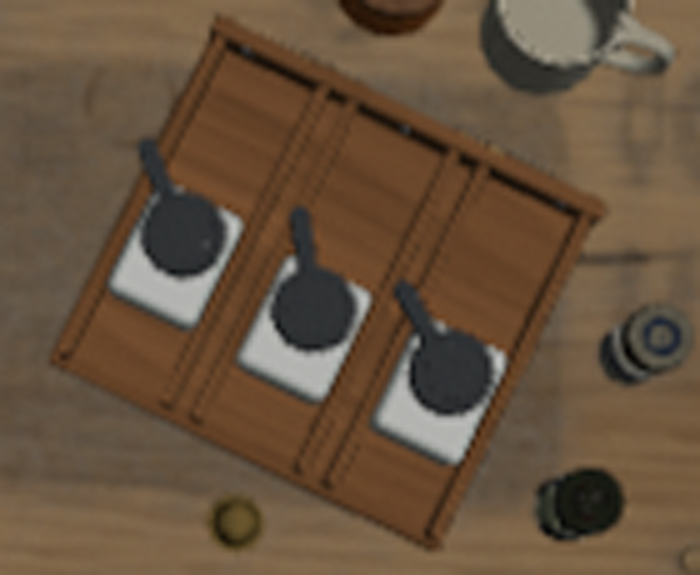

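Caps and levers are clear: all three levers point up-left, at (148,145), (301,212) and (402,288) in the 5x crop. I'll compute the cap centres, lever angles and rack frame.

Run:
```python
from h import *
z=np.load("top1.npz");im,d=z["im"],z["d"];c=manip.get_calibration("top");K=np.array(c["K"]);A=att(c);o=np.array(c["origin"])
def ray(u,v,h):
    r=A@np.array([(u-K[0,2])/K[0,0],-(v-K[1,2])/K[1,1],-1]);return (o+r*(h-o[2])/r[2])[:2]
S=5;f=lambda u,v,h:ray(275+(u+.5)/S-.5,150+(v+.5)/S-.5,h)
C=dict(tl=(216,20),tr=(604,210),br=(436,546),bl=(55,358))
Q={k:f(*C[k],.0415 if k[0]=='b' else .045) for k in C};print({k:v.round(4) for k,v in Q.items()})
yaw=np.mean([np.arctan2(*(Q[a]-Q[b])[::-1]) for a,b in(("tl","bl"),("tr","br"))]);print("yaw",np.degrees(yaw))
ctr=np.mean(list(Q.values()),0);Rr=np.array([[np.cos(yaw),-np.sin(yaw)],[np.sin(yaw),np.cos(yaw)]]);print("ctr",ctr)
big=cv2.resize(im[150:265,275:415],None,fx=S,fy=S,interpolation=cv2.INTER_CUBIC);h=cv2.cvtColor(big,cv2.COLOR_BGR2HSV)
m=((h[...,1]<90)&(h[...,2]<95)).astype(np.uint8)
n,l,s,ce=cv2.connectedComponentsWithStats(m)
for u,v in((183,233),(313,308),(450,370)):
    mm=(l==l[v,u]).astype(np.uint8);D=cv2.distanceTransform(mm,cv2.DIST_L2,5)
    op=cv2.morphologyEx(mm,cv2.MORPH_OPEN,cv2.getStructuringElement(cv2.MORPH_ELLIPSE,(45,45)))
    ys,xs=np.nonzero(op);cc=(xs.mean(),ys.mean());
    ys,xs=np.nonzero(mm);r=np.hypot(xs-cc[0],ys-cc[1]);k=r>r.max()*.72;t=(xs[k].mean(),ys[k].mean())
    p=f(*cc,.071);q=f(*t,.070);w=q-p;a=np.arctan2(w[1],w[0])-yaw
    print("cap",cc,"r",D.max(),p.round(4),"rack",(Rr.T@(p-ctr)).round(4),"lever world deg",np.degrees(a+yaw).round(1),"joint",round(a-.6,3))
```

```text
{'tl': array([ 0.7208, -0.2142]), 'tr': array([ 0.6054, -0.4589]), 'br': array([ 0.3944, -0.3551]), 'bl': array([ 0.5054, -0.1187])}
yaw -25.058108929317093
ctr [ 0.55650384 -0.28672428]
cap (np.float64(182.1382113821138), np.float64(233.36443973135383)) r 40.94419 [ 0.5803 -0.1951] rack [-0.0173  0.0931] lever world deg 80.9 joint 1.25
cap (np.float64(313.1657267600509), np.float64(308.8642896125159)) r 40.544193 [ 0.5356 -0.2757] rack [-0.0236  0.0011] lever world deg 8.9 joint -0.008
cap (np.float64(449.9371295132028), np.float64(372.3033950062871)) r 41.181393 [ 0.4985 -0.3595] rack [-0.0217 -0.0905] lever world deg 91.9 joint 1.442
```

Yaw is −25°. The middle lever's joint reads about 0. From the picture, the left lever is about +0.25 and the right about +0.40; their automatic angles were polluted by shadow. I'll move to the left side of the left jar's lever with the fingers shut and aligned to the lane.

```bash
python3 -m jog '[{"dx":12.17,"dy":11.6,"rz":4.75,"claw":0},{"dx":12.17,"dy":11.6,"rz":4.75,"claw":0},{"dx":12.17,"dy":11.6,"rz":4.75,"claw":0},{"dx":12.17,"dy":11.6,"rz":4.75,"claw":0},{"dx":12.17,"dy":11.6,"rz":4.75,"claw":0},{"dx":12.17,"dy":11.6,"rz":4.75,"claw":0},{"dx":12.17,"dy":11.6,"rz":4.75,"claw":0},{"dx":12.17,"dy":11.6,"rz":4.75,"claw":0}]'
```

```text
invalid input
```

```bash
python3 -m jog --help | head -30; python3 -m jog '[{"dx":1,"dy":1,"rz":1,"claw":0}]'
```

```text
invalid input: not JSON, or not a number
invalid input
```

```bash
python3 -m jog '[{"dx":1,"dy":1,"dz":0,"rx":0,"ry":0,"rz":1,"claw":0}]'; echo; python3 -m jog '[{"dx":1.0,"dy":1.0,"dz":0.0,"rx":0.0,"ry":0.0,"rz":1.0,"claw":0.1}]'
```

```text
clock: 0.2
ee_pos: [0.2768, -0.463, 0.2555]
tcp_rot: [0.0, 0.954, 0.299, -0.001]
force: [0.8, 0.8, 0.3]
gripper_width: 0.0731
gripper_force: 0.0

clock: 0.3
ee_pos: [0.3088, -0.4302, 0.2556]
tcp_rot: [-0.001, 0.93, 0.367, 0.0]
force: [1.6, -0.4, 0.4]
gripper_width: 0.0592
gripper_force: 0.0
```

```bash
python3 -m jog '[{"dx":10.2,"dy":9.6,"dz":0,"rx":0,"ry":0,"rz":2.75,"claw":0},{"dx":10.2,"dy":9.6,"dz":0,"rx":0,"ry":0,"rz":2.75,"claw":0},{"dx":10.2,"dy":9.6,"dz":0,"rx":0,"ry":0,"rz":2.75,"claw":0},{"dx":10.2,"dy":9.6,"dz":0,"rx":0,"ry":0,"rz":2.75,"claw":0},{"dx":10.2,"dy":9.6,"dz":0,"rx":0,"ry":0,"rz":2.75,"claw":0},{"dx":10.2,"dy":9.6,"dz":0,"rx":0,"ry":0,"rz":2.75,"claw":0},{"dx":10.2,"dy":9.6,"dz":0,"rx":0,"ry":0,"rz":2.75,"claw":0},{"dx":10.2,"dy":9.6,"dz":0,"rx":0,"ry":0,"rz":2.75,"claw":0}]'
```

```text
clock: 1.1
ee_pos: [0.6013, -0.1544, 0.2559]
tcp_rot: [-0.0, 0.844, 0.537, -0.0]
force: [0.3, -1.4, -0.1]
gripper_width: -0.0002
gripper_force: 0.0
```

```bash
python3 -m jog '[{"dx":0.4,"dy":0.4,"dz":0,"rx":0,"ry":0,"rz":0,"claw":0},{"dx":0.4,"dy":0.4,"dz":0,"rx":0,"ry":0,"rz":0,"claw":0}]'
python3 - <<'E'
from h import *
c=manip.get_calibration("wrist");im,d=manip.capture("wrist");cv2.imwrite("pics/w1.png",im);np.savez("w1.npz",im=im,d=d,o=c["origin"],A=att(c),K=c["K"]);print(c)
E
```

```text
clock: 1.3
ee_pos: [0.6134, -0.1419, 0.2553]
tcp_rot: [-0.001, 0.843, 0.538, -0.0]
force: [0.2, -0.5, -0.0]
gripper_width: -0.0002
gripper_force: 0.0
{'K': array([[326.09047358,   0.        , 323.01179417],
       [  0.        , 326.09047358, 204.1663214 ],
       [  0.        ,   0.        ,   1.        ]]), 'origin': array([ 0.64734261, -0.06902354,  0.37242629]), 'attitude': array([ 0.96417809, -0.15494564,  0.03517499, -0.21240335])}
```

View pics/w1.png

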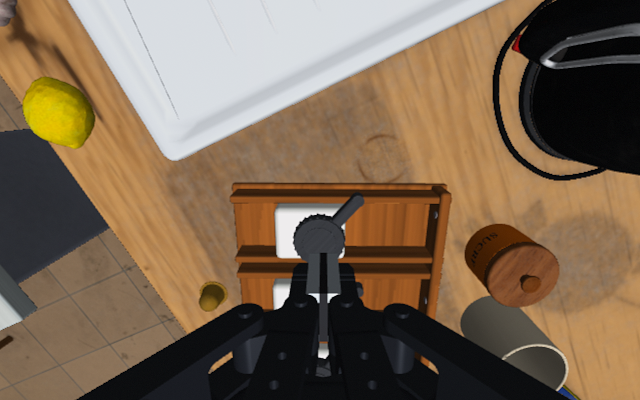

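The wrist view shows the left cap at about (319,238) with its lever tip at (360,200). I'll check both positions by casting rays.

Run:
```python
from h import *
z=np.load("w1.npz");K,A,o=z["K"],z["A"],z["o"]
def ray(u,v,h):
    r=A@np.array([(u-K[0,2])/K[0,0],-(v-K[1,2])/K[1,1],-1]);return (o+r*(h-o[2])/r[2])[:2]
p=ray(319,238,.072);q=ray(358,201,.070);w=q-p
print(p,q,np.hypot(*w),np.degrees(np.arctan2(w[1],w[0])))
a,b=ray(233,184,.0415),ray(447,185,.0415);w=b-a;print("rail",a,b,np.degrees(np.arctan2(w[1],w[0])))
```

```text
[ 0.58634204 -0.18962429] [ 0.63704829 -0.17078671] 0.05409230830327987 20.380239145466426
rail [ 0.52450779 -0.10814782] [ 0.72753971 -0.2033049 ] -25.11156632078375
```

```bash
python3 -m jog '[{"dx":0,"dy":0,"dz":-3,"rx":0,"ry":0,"rz":0,"claw":0},{"dx":0,"dy":0,"dz":-5,"rx":0,"ry":0,"rz":0,"claw":0},{"dx":0,"dy":0,"dz":-5.9,"rx":0,"ry":0,"rz":0,"claw":0},{"dx":0,"dy":0,"dz":-5.9,"rx":0,"ry":0,"rz":0,"claw":0},{"dx":0,"dy":0,"dz":-5.9,"rx":0,"ry":0,"rz":0,"claw":0},{"dx":0,"dy":0,"dz":-5.9,"rx":0,"ry":0,"rz":0,"claw":0}]'
python3 -m jog '[{"dx":0.2,"dy":-0.25,"dz":0,"rx":0,"ry":0,"rz":0,"claw":0},{"dx":0.38,"dy":-0.49,"dz":0,"rx":0,"ry":0,"rz":0,"claw":0},{"dx":0.52,"dy":-0.7,"dz":0,"rx":0,"ry":0,"rz":0,"claw":0},{"dx":0.66,"dy":-0.95,"dz":0,"rx":0,"ry":0,"rz":0,"claw":0}]'
python3 - <<'E'
from h import *
print(manip.observe()["joint_pos"].round(2));im,d=manip.capture("wrist");cv2.imwrite("pics/w2.png",im)
E
```

```text
clock: 1.95
ee_pos: [0.6118, -0.1458, 0.0799]
tcp_rot: [-0.0, 0.844, 0.536, -0.0]
force: [0.9, -0.4, -0.2]
gripper_width: 0.0007
gripper_force: 0.0
clock: 2.35
ee_pos: [0.6329, -0.1735, 0.0804]
tcp_rot: [0.001, 0.844, 0.537, 0.0]
force: [-1.1, 0.5, 0.2]
gripper_width: 0.0001
gripper_force: 0.7
[-0.44  0.6   1.47  0.    1.08  0.  ]
```

View pics/w2.png

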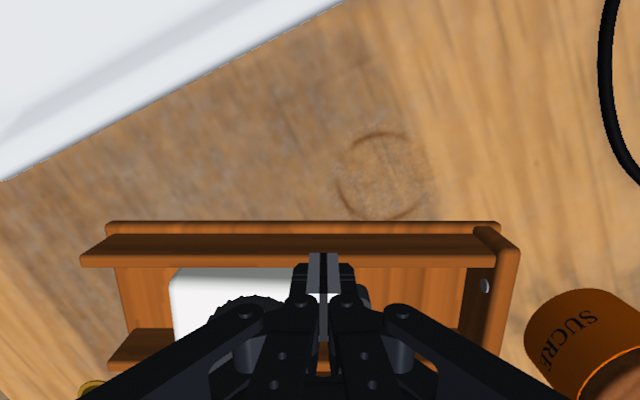

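The lever gave way at about 1 N, so this cap is loose. I'll follow the arc in short calls until it stops.

```bash
python3 -m jog '[{"dx":0.07,"dy":-0.23,"dz":0,"rx":0,"ry":0,"rz":0,"claw":0},{"dx":0.13,"dy":-0.46,"dz":0,"rx":0,"ry":0,"rz":0,"claw":0}]'|grep -E "pos|force"
python3 -m jog '[{"dx":0.01,"dy":-0.16,"dz":0,"rx":0,"ry":0,"rz":0,"claw":0},{"dx":0.02,"dy":-0.32,"dz":0,"rx":0,"ry":0,"rz":0,"claw":0}]'|grep -E "pos|force"
python3 -m jog '[{"dx":-0.02,"dy":-0.16,"dz":0,"rx":0,"ry":0,"rz":0,"claw":0}]'|grep -E "pos|force"
```

```text
ee_pos: [0.636, -0.1867, 0.0792]
force: [-0.8, 1.7, -0.4]
gripper_force: 0.6
ee_pos: [0.6363, -0.1957, 0.079]
force: [-0.4, 12.3, 1.9]
gripper_force: 6.0
ee_pos: [0.636, -0.1968, 0.079]
force: [2.4, 24.3, 5.5]
gripper_force: 11.9
```

The left cap hit a firm stop at about −0.45 rad, so it is tight. Next I'll back off and test the middle cap.

```bash
python3 -m jog '[{"dx":0,"dy":0.4,"dz":0,"rx":0,"ry":0,"rz":0,"claw":0},{"dx":0,"dy":0.4,"dz":1.5,"rx":0,"ry":0,"rz":0,"claw":0},{"dx":-0.8,"dy":-0.4,"dz":2.5,"rx":0,"ry":0,"rz":0,"claw":0},{"dx":-1.64,"dy":-1.34,"dz":2.5,"rx":0,"ry":0,"rz":0,"claw":0},{"dx":-1.64,"dy":-1.34,"dz":2.5,"rx":0,"ry":0,"rz":0,"claw":0},{"dx":-1.64,"dy":-1.34,"dz":1.0,"rx":0,"ry":0,"rz":0,"claw":0},{"dx":-1.64,"dy":-1.34,"dz":0,"rx":0,"ry":0,"rz":0,"claw":0},{"dx":-1.64,"dy":-1.34,"dz":0,"rx":0,"ry":0,"rz":0,"claw":0}]'|grep -E "pos|force"
python3 -m jog '[{"dx":0.05,"dy":-0.3,"dz":0,"rx":0,"ry":0,"rz":0,"claw":0},{"dx":0.07,"dy":-0.45,"dz":0,"rx":0,"ry":0,"rz":0,"claw":0}]'|grep -E "pos|force"
python3 -m jog '[{"dx":0.02,"dy":-0.12,"dz":0,"rx":0,"ry":0,"rz":0,"claw":0}]'|grep -E "pos|force"
python3 -m jog '[{"dx":0.02,"dy":-0.12,"dz":0,"rx":0,"ry":0,"rz":0,"claw":0}]'|grep -E "pos|force"
```

```text
ee_pos: [0.5844, -0.2402, 0.0751]
force: [-1.1, -1.2, -1.0]
gripper_force: 0.5
ee_pos: [0.5892, -0.2532, 0.0801]
force: [0.2, 15.0, -0.9]
gripper_force: 7.6
ee_pos: [0.5894, -0.2539, 0.0799]
force: [0.1, 21.7, 2.3]
gripper_force: 10.9
ee_pos: [0.5896, -0.2546, 0.0797]
force: [0.6, 29.9, 5.0]
gripper_force: 14.9
```

The middle cap is tight: 30 N with no give. Next is the right cap.

```bash
python3 -m jog '[{"dx":0,"dy":0.4,"dz":0,"rx":0,"ry":0,"rz":0,"claw":0},{"dx":0,"dy":0.4,"dz":1.5,"rx":0,"ry":0,"rz":0,"claw":0},{"dx":-0.8,"dy":-0.6,"dz":2.5,"rx":0,"ry":0,"rz":0,"claw":0},{"dx":-1.97,"dy":-1.88,"dz":2.5,"rx":0,"ry":0,"rz":0,"claw":0},{"dx":-1.97,"dy":-1.88,"dz":2.5,"rx":0,"ry":0,"rz":0,"claw":0},{"dx":-1.97,"dy":-1.88,"dz":1.0,"rx":0,"ry":0,"rz":0,"claw":0},{"dx":-1.97,"dy":-1.88,"dz":0,"rx":0,"ry":0,"rz":0,"claw":0},{"dx":-1.97,"dy":-1.88,"dz":0,"rx":0,"ry":0,"rz":0,"claw":0}]'|grep -E "pos|force"
python3 -m jog '[{"dx":0.2,"dy":-0.2,"dz":0,"rx":0,"ry":0,"rz":0,"claw":0},{"dx":0.35,"dy":-0.38,"dz":0,"rx":0,"ry":0,"rz":0,"claw":0},{"dx":0.48,"dy":-0.58,"dz":0,"rx":0,"ry":0,"rz":0,"claw":0}]'|grep -E "pos|force"
python3 - <<'E'
from h import *
im,d=manip.capture("top");cv2.imwrite("pics/crop2.png",cv2.resize(im[150:265,275:415],None,fx=5,fy=5,interpolation=cv2.INTER_CUBIC))
E
```

```text
ee_pos: [0.5306, -0.3179, 0.0779]
force: [-0.9, -0.1, -0.8]
gripper_force: 0.0
ee_pos: [0.5465, -0.3366, 0.0807]
force: [-1.2, 1.8, 0.2]
gripper_force: 0.7
```

View pics/crop2.png

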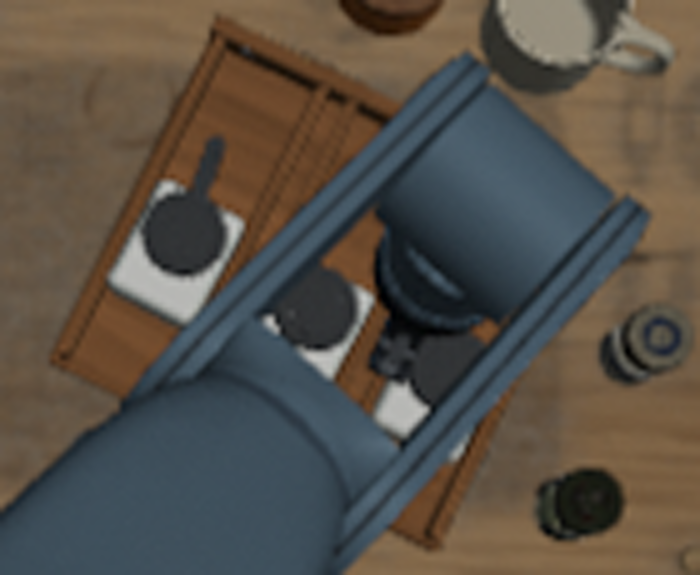

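The left lever has turned from (148,145) to (214,142), a joint value of about −0.46, as expected. The right lever moves at under 2 N, so it is loose and I'll keep turning it.

```bash
python3 -m jog '[{"dx":0.08,"dy":-0.21,"dz":0,"rx":0,"ry":0,"rz":0,"claw":0},{"dx":0.15,"dy":-0.42,"dz":0,"rx":0,"ry":0,"rz":0,"claw":0},{"dx":0.17,"dy":-0.64,"dz":0,"rx":0,"ry":0,"rz":0,"claw":0},{"dx":0.19,"dy":-0.87,"dz":0,"rx":0,"ry":0,"rz":0,"claw":0}]'|grep -E "pos|force"
python3 -m jog '[{"dx":-0.04,"dy":-0.21,"dz":0,"rx":0,"ry":0,"rz":0,"claw":0},{"dx":-0.08,"dy":-0.43,"dz":0,"rx":0,"ry":0,"rz":0,"claw":0}]'|grep -E "pos|force"
python3 -m jog '[{"dx":-0.06,"dy":-0.14,"dz":0,"rx":0,"ry":0,"rz":0,"claw":0},{"dx":-0.11,"dy":-0.28,"dz":0,"rx":0,"ry":0,"rz":0,"claw":0}]'|grep -E "pos|force"
```

```text
ee_pos: [0.5511, -0.3622, 0.0792]
force: [-0.6, 1.6, 0.1]
gripper_force: 0.7
ee_pos: [0.5486, -0.375, 0.0792]
force: [-0.9, 3.7, -0.2]
gripper_force: 1.5
ee_pos: [0.5471, -0.3785, 0.0793]
force: [10.4, 25.0, 6.9]
gripper_force: 12.7
```

The right cap also hit a firm stop. I'll lift, turn the tool 90° so the fingers close across the lane, and go to the front of the right lane. I'll check the picture there before pushing.

```bash
python3 -m jog '[{"dx":0,"dy":0.4,"dz":0,"rx":0,"ry":0,"rz":0,"claw":0},{"dx":0,"dy":0.4,"dz":1.5,"rx":0,"ry":0,"rz":0,"claw":0},{"dx":0,"dy":0.4,"dz":3,"rx":0,"ry":0,"rz":-1,"claw":0},{"dx":-1.5,"dy":0.8,"dz":3,"rx":0,"ry":0,"rz":-2,"claw":0},{"dx":-2.7,"dy":1.3,"dz":3,"rx":0,"ry":0,"rz":-3,"claw":0},{"dx":-3.88,"dy":1.89,"dz":3,"rx":0,"ry":0,"rz":-4,"claw":0},{"dx":-3.88,"dy":1.89,"dz":3,"rx":0,"ry":0,"rz":-5,"claw":0},{"dx":-3.88,"dy":1.89,"dz":3,"rx":0,"ry":0,"rz":-6,"claw":0}]'|grep -E "ee_pos|rot|force"
python3 -m jog '[{"dx":0,"dy":0,"dz":0,"rx":0,"ry":0,"rz":-1,"claw":0},{"dx":0,"dy":0,"dz":0,"rx":0,"ry":0,"rz":-2,"claw":0},{"dx":0,"dy":0,"dz":0,"rx":0,"ry":0,"rz":-3,"claw":0},{"dx":0,"dy":0,"dz":0,"rx":0,"ry":0,"rz":-4,"claw":0},{"dx":0,"dy":0,"dz":0,"rx":0,"ry":0,"rz":-5,"claw":0},{"dx":0,"dy":0,"dz":0,"rx":0,"ry":0,"rz":-5.25,"claw":0},{"dx":0,"dy":0,"dz":0,"rx":0,"ry":0,"rz":-5.25,"claw":0}]'|grep -E "ee_pos|rot|force"
python3 - <<'E'
from h import *
im,d=manip.capture("wrist");im2,_=manip.capture("top")
a=cv2.resize(im2[150:265,275:415],(487,400),interpolation=cv2.INTER_CUBIC);b=cv2.resize(im,(487,304))
cv2.imwrite("pics/w3.png",np.hstack([cv2.resize(a,(400,328)),cv2.resize(im,(400,328))]))
E
```

```text
ee_pos: [0.4277, -0.3266, 0.1699]
tcp_rot: [0.001, 0.99, 0.144, 0.0]
force: [-0.5, -0.8, -0.2]
gripper_force: 0.0
ee_pos: [0.4289, -0.3272, 0.1696]
tcp_rot: [0.001, 0.976, -0.217, 0.0]
force: [-0.0, 0.4, -0.5]
gripper_force: 0.0
```

View pics/w3.png

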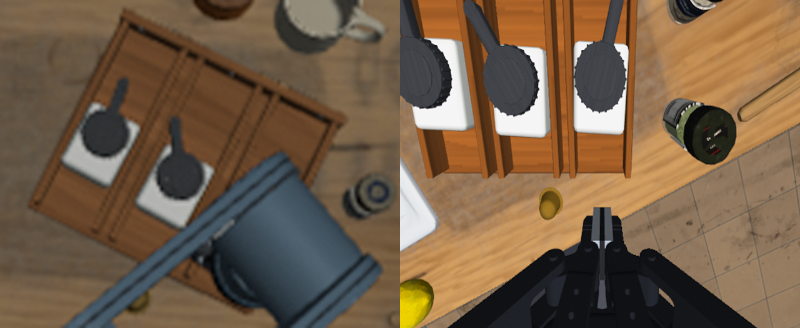

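In the wrist panel the right lever, tip near (612,5), points slightly right of the lane axis, which matches a stop at about −0.85. I'll descend in front of the right jar and push it along the lane.

```bash
python3 -m jog '[{"dx":0,"dy":0,"dz":-1.5,"rx":0,"ry":0,"rz":0,"claw":0},{"dx":0,"dy":0,"dz":-3,"rx":0,"ry":0,"rz":0,"claw":0},{"dx":0,"dy":0,"dz":-4,"rx":0,"ry":0,"rz":0,"claw":0},{"dx":0,"dy":0,"dz":-4,"rx":0,"ry":0,"rz":0,"claw":0},{"dx":0,"dy":0,"dz":-4,"rx":0,"ry":0,"rz":0,"claw":0}]'|grep -E "ee_pos|force"
python3 -m jog '[{"dx":0.3,"dy":-0.14,"dz":0,"rx":0,"ry":0,"rz":0,"claw":0},{"dx":0.6,"dy":-0.28,"dz":0,"rx":0,"ry":0,"rz":0,"claw":0},{"dx":0.9,"dy":-0.42,"dz":0,"rx":0,"ry":0,"rz":0,"claw":0},{"dx":1.2,"dy":-0.56,"dz":0,"rx":0,"ry":0,"rz":0,"claw":0}]'|grep -E "ee_pos|force"
```

```text
ee_pos: [0.4291, -0.3266, 0.0496]
force: [-1.2, -1.5, -0.1]
gripper_force: 0.0
ee_pos: [0.4631, -0.3428, 0.0507]
force: [-20.4, 4.4, 17.0]
gripper_force: 10.2
```

```bash
python3 -m jog '[{"dx":0,"dy":0,"dz":0,"rx":0,"ry":0,"rz":0,"claw":0}]'|grep -E "ee_pos|force"
python3 - <<'E'
from h import *
im,d=manip.capture("wrist");im2,_=manip.capture("side")
cv2.imwrite("pics/w4.png",np.hstack([cv2.resize(im2[160:260,240:400],(400,250),interpolation=cv2.INTER_CUBIC),cv2.resize(im,(400,250))]))
E
```

```text
ee_pos: [0.4653, -0.3439, 0.0507]
force: [-6.1, 1.2, 3.1]
gripper_force: 2.3
```

View pics/w4.png

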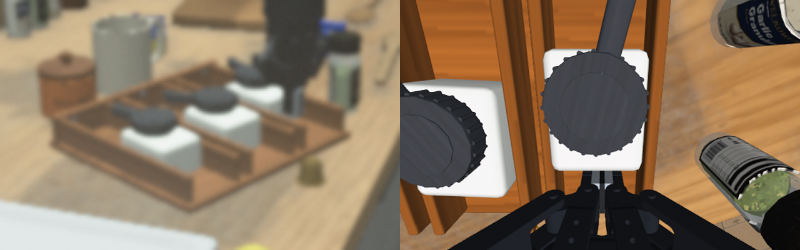

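The shut fingers sit squarely on the right jar's front, at about (600,172) in the right panel, and the jar is sliding. I'll keep pushing.

```bash
for i in 1; do python3 -m jog '[{"dx":0.2,"dy":-0.094,"dz":0,"rx":0,"ry":0,"rz":0,"claw":0},{"dx":0.4,"dy":-0.188,"dz":0,"rx":0,"ry":0,"rz":0,"claw":0},{"dx":0.6,"dy":-0.282,"dz":0,"rx":0,"ry":0,"rz":0,"claw":0},{"dx":0.8,"dy":-0.376,"dz":0,"rx":0,"ry":0,"rz":0,"claw":0},{"dx":1.0,"dy":-0.47,"dz":0,"rx":0,"ry":0,"rz":0,"claw":0},{"dx":1.2,"dy":-0.564,"dz":0,"rx":0,"ry":0,"rz":0,"claw":0},{"dx":1.4,"dy":-0.658,"dz":0,"rx":0,"ry":0,"rz":0,"claw":0},{"dx":1.6,"dy":-0.75,"dz":0,"rx":0,"ry":0,"rz":0,"claw":0}]'|grep -E "ee_pos|force"; done
python3 -m jog '[{"dx":0.15,"dy":-0.07,"dz":0,"rx":0,"ry":0,"rz":0,"claw":0},{"dx":0.3,"dy":-0.14,"dz":0,"rx":0,"ry":0,"rz":0,"claw":0},{"dx":0.3,"dy":-0.14,"dz":0,"rx":0,"ry":0,"rz":0,"claw":0}]'|grep -E "ee_pos|force"
python3 -m jog '[{"dx":0.15,"dy":-0.07,"dz":0,"rx":0,"ry":0,"rz":0,"claw":0},{"dx":0.15,"dy":-0.07,"dz":0,"rx":0,"ry":0,"rz":0,"claw":0}]'|grep -E "ee_pos|force"
```

```text
ee_pos: [0.5112, -0.3653, 0.0506]
force: [-12.2, 2.9, 7.9]
gripper_force: 6.2
ee_pos: [0.5215, -0.3701, 0.0506]
force: [-6.4, -0.0, 4.5]
gripper_force: 3.3
ee_pos: [0.5258, -0.3722, 0.0505]
force: [-7.9, 1.1, 4.3]
gripper_force: 3.7
```

```bash
python3 -m jog '[{"dx":0.15,"dy":-0.07,"dz":0,"rx":0,"ry":0,"rz":0,"claw":0},{"dx":0.25,"dy":-0.12,"dz":0,"rx":0,"ry":0,"rz":0,"claw":0},{"dx":0.25,"dy":-0.12,"dz":0,"rx":0,"ry":0,"rz":0,"claw":0}]'|grep -E "ee_pos|force"
python3 -m jog '[{"dx":0.1,"dy":-0.05,"dz":0,"rx":0,"ry":0,"rz":0,"claw":0},{"dx":0.1,"dy":-0.05,"dz":0,"rx":0,"ry":0,"rz":0,"claw":0}]'|grep -E "ee_pos|force"
python3 -m jog '[{"dx":0.1,"dy":-0.05,"dz":0,"rx":0,"ry":0,"rz":0,"claw":0},{"dx":0.1,"dy":-0.05,"dz":0,"rx":0,"ry":0,"rz":0,"claw":0}]'|grep -E "ee_pos|force"
```

```text
ee_pos: [0.5335, -0.3757, 0.0505]
force: [-6.9, 1.6, 3.7]
gripper_force: 3.4
ee_pos: [0.5363, -0.377, 0.0505]
force: [-7.6, 1.1, 4.9]
gripper_force: 3.6
ee_pos: [0.5394, -0.3785, 0.0505]
force: [-5.8, 0.6, 3.6]
gripper_force: 3.3
```

```bash
python3 -m jog '[{"dx":0.1,"dy":-0.05,"dz":0,"rx":0,"ry":0,"rz":0,"claw":0},{"dx":0.2,"dy":-0.09,"dz":0,"rx":0,"ry":0,"rz":0,"claw":0},{"dx":0.2,"dy":-0.09,"dz":0,"rx":0,"ry":0,"rz":0,"claw":0}]'|grep -E "ee_pos|force"
python3 -m jog '[{"dx":0.1,"dy":-0.05,"dz":0,"rx":0,"ry":0,"rz":0,"claw":0},{"dx":0.1,"dy":-0.05,"dz":0,"rx":0,"ry":0,"rz":0,"claw":0}]'|grep -E "ee_pos|force"
python3 -m jog '[{"dx":0.1,"dy":-0.05,"dz":0,"rx":0,"ry":0,"rz":0,"claw":0},{"dx":0.1,"dy":-0.05,"dz":0,"rx":0,"ry":0,"rz":0,"claw":0}]'|grep -E "ee_pos|force"
```

```text
ee_pos: [0.5423, -0.3798, 0.0505]
force: [-18.1, 6.2, 11.4]
gripper_force: 9.4
ee_pos: [0.5424, -0.3798, 0.0505]
force: [-27.6, 8.9, 19.7]
gripper_force: 14.9
ee_pos: [0.5425, -0.3799, 0.0505]
force: [-37.0, 13.8, 27.3]
gripper_force: 20.3
```

The right jar is firmly home, at 37 N with no further travel. Next I'll do the middle jar.

```bash
python3 -m jog '[{"dx":-0.8,"dy":0.37,"dz":0,"rx":0,"ry":0,"rz":0,"claw":0},{"dx":-1.5,"dy":0.7,"dz":0.5,"rx":0,"ry":0,"rz":0,"claw":0},{"dx":-1.8,"dy":0.84,"dz":2,"rx":0,"ry":0,"rz":0,"claw":0},{"dx":-2.3,"dy":2,"dz":3.3,"rx":0,"ry":0,"rz":0,"claw":0},{"dx":-2.8,"dy":3.3,"dz":3.3,"rx":0,"ry":0,"rz":0,"claw":0},{"dx":-2.8,"dy":4.6,"dz":3.3,"rx":0,"ry":0,"rz":0,"claw":0},{"dx":-2.8,"dy":4.6,"dz":3.3,"rx":0,"ry":0,"rz":0,"claw":0},{"dx":-2.8,"dy":4.6,"dz":3.3,"rx":0,"ry":0,"rz":0,"claw":0}]'|grep -E "ee_pos|force"
python3 -m jog '[{"dx":0,"dy":0,"dz":-1.5,"rx":0,"ry":0,"rz":0,"claw":0},{"dx":0,"dy":0,"dz":-2.5,"rx":0,"ry":0,"rz":0,"claw":0},{"dx":0,"dy":0,"dz":-3.3,"rx":0,"ry":0,"rz":0,"claw":0},{"dx":0,"dy":0,"dz":-3.3,"rx":0,"ry":0,"rz":0,"claw":0}]'|grep -E "ee_pos|force"
```

```text
ee_pos: [0.4693, -0.2463, 0.15]
force: [0.8, -0.5, -0.8]
gripper_force: 0.0
ee_pos: [0.4669, -0.2464, 0.0465]
force: [-0.9, 0.7, 0.0]
gripper_force: 0.0
```

```bash
python3 -m jog '[{"dx":0.2,"dy":-0.09,"dz":0,"rx":0,"ry":0,"rz":0,"claw":0},{"dx":0.4,"dy":-0.18,"dz":0,"rx":0,"ry":0,"rz":0,"claw":0},{"dx":0.6,"dy":-0.27,"dz":0,"rx":0,"ry":0,"rz":0,"claw":0},{"dx":0.8,"dy":-0.36,"dz":0,"rx":0,"ry":0,"rz":0,"claw":0},{"dx":1.0,"dy":-0.45,"dz":0,"rx":0,"ry":0,"rz":0,"claw":0},{"dx":1.2,"dy":-0.54,"dz":0,"rx":0,"ry":0,"rz":0,"claw":0},{"dx":1.4,"dy":-0.63,"dz":0,"rx":0,"ry":0,"rz":0,"claw":0},{"dx":1.6,"dy":-0.72,"dz":0,"rx":0,"ry":0,"rz":0,"claw":0}]'|grep -E "ee_pos|force"
python3 -m jog '[{"dx":0.2,"dy":-0.09,"dz":0,"rx":0,"ry":0,"rz":0,"claw":0},{"dx":0.4,"dy":-0.18,"dz":0,"rx":0,"ry":0,"rz":0,"claw":0},{"dx":0.6,"dy":-0.27,"dz":0,"rx":0,"ry":0,"rz":0,"claw":0},{"dx":0.8,"dy":-0.37,"dz":0,"rx":0,"ry":0,"rz":0,"claw":0},{"dx":1.0,"dy":-0.46,"dz":0,"rx":0,"ry":0,"rz":0,"claw":0},{"dx":1.2,"dy":-0.56,"dz":0,"rx":0,"ry":0,"rz":0,"claw":0},{"dx":1.4,"dy":-0.65,"dz":0,"rx":0,"ry":0,"rz":0,"claw":0},{"dx":1.6,"dy":-0.75,"dz":0,"rx":0,"ry":0,"rz":0,"claw":0}]'|grep -E "ee_pos|force"
```

```text
ee_pos: [0.5129, -0.2673, 0.0503]
force: [-16.0, 0.6, 9.7]
gripper_force: 7.4
ee_pos: [0.5617, -0.2902, 0.0503]
force: [-11.2, 1.3, 6.2]
gripper_force: 5.2
```

```bash
python3 -m jog '[{"dx":0.15,"dy":-0.07,"dz":0,"rx":0,"ry":0,"rz":0,"claw":0},{"dx":0.3,"dy":-0.14,"dz":0,"rx":0,"ry":0,"rz":0,"claw":0},{"dx":0.4,"dy":-0.19,"dz":0,"rx":0,"ry":0,"rz":0,"claw":0},{"dx":0.4,"dy":-0.19,"dz":0,"rx":0,"ry":0,"rz":0,"claw":0}]'|grep -E "ee_pos|force"
python3 -m jog '[{"dx":0.1,"dy":-0.05,"dz":0,"rx":0,"ry":0,"rz":0,"claw":0},{"dx":0.2,"dy":-0.09,"dz":0,"rx":0,"ry":0,"rz":0,"claw":0},{"dx":0.2,"dy":-0.09,"dz":0,"rx":0,"ry":0,"rz":0,"claw":0}]'|grep -E "ee_pos|force"
python3 -m jog '[{"dx":0.1,"dy":-0.05,"dz":0,"rx":0,"ry":0,"rz":0,"claw":0},{"dx":0.2,"dy":-0.09,"dz":0,"rx":0,"ry":0,"rz":0,"claw":0}]'|grep -E "ee_pos|force"
```

```text
ee_pos: [0.575, -0.2965, 0.0503]
force: [-7.2, -0.0, 3.2]
gripper_force: 3.2
ee_pos: [0.5802, -0.2989, 0.0503]
force: [-10.2, 0.8, 4.9]
gripper_force: 4.6
ee_pos: [0.5804, -0.2989, 0.0503]
force: [-37.4, 9.0, 27.3]
gripper_force: 18.9
```

The middle jar is home. Now the left jar.

```bash
python3 -m jog '[{"dx":-0.8,"dy":0.37,"dz":0,"rx":0,"ry":0,"rz":0,"claw":0},{"dx":-1.5,"dy":0.7,"dz":0.5,"rx":0,"ry":0,"rz":0,"claw":0},{"dx":-1.8,"dy":0.84,"dz":2,"rx":0,"ry":0,"rz":0,"claw":0},{"dx":-2.3,"dy":2,"dz":3.3,"rx":0,"ry":0,"rz":0,"claw":0},{"dx":-2.65,"dy":3.3,"dz":3.3,"rx":0,"ry":0,"rz":0,"claw":0},{"dx":-2.65,"dy":4.66,"dz":3.3,"rx":0,"ry":0,"rz":0,"claw":0},{"dx":-2.65,"dy":4.66,"dz":3.3,"rx":0,"ry":0,"rz":0,"claw":0},{"dx":-2.65,"dy":4.66,"dz":3.3,"rx":0,"ry":0,"rz":0,"claw":0}]'|grep -E "ee_pos|force"
python3 -m jog '[{"dx":0,"dy":0,"dz":-1.5,"rx":0,"ry":0,"rz":0,"claw":0},{"dx":0,"dy":0,"dz":-2.5,"rx":0,"ry":0,"rz":0,"claw":0},{"dx":0,"dy":0,"dz":-3.3,"rx":0,"ry":0,"rz":0,"claw":0},{"dx":0,"dy":0,"dz":-3.3,"rx":0,"ry":0,"rz":0,"claw":0}]'|grep -E "ee_pos|force"
python3 -m jog '[{"dx":0.2,"dy":-0.09,"dz":0,"rx":0,"ry":0,"rz":0,"claw":0},{"dx":0.4,"dy":-0.18,"dz":0,"rx":0,"ry":0,"rz":0,"claw":0},{"dx":0.6,"dy":-0.27,"dz":0,"rx":0,"ry":0,"rz":0,"claw":0},{"dx":0.8,"dy":-0.36,"dz":0,"rx":0,"ry":0,"rz":0,"claw":0},{"dx":1.0,"dy":-0.45,"dz":0,"rx":0,"ry":0,"rz":0,"claw":0},{"dx":1.2,"dy":-0.54,"dz":0,"rx":0,"ry":0,"rz":0,"claw":0},{"dx":1.4,"dy":-0.63,"dz":0,"rx":0,"ry":0,"rz":0,"claw":0},{"dx":1.6,"dy":-0.72,"dz":0,"rx":0,"ry":0,"rz":0,"claw":0}]'|grep -E "ee_pos|force"
```

```text
ee_pos: [0.5096, -0.1614, 0.1499]
force: [-0.7, -1.0, 0.8]
gripper_force: 0.0
ee_pos: [0.507, -0.1621, 0.0464]
force: [-1.1, -0.3, -0.5]
gripper_force: 0.0
ee_pos: [0.5521, -0.1817, 0.0498]
force: [-16.2, 2.9, 13.5]
gripper_force: 8.5
```

```bash
python3 -m jog '[{"dx":0.2,"dy":-0.09,"dz":0,"rx":0,"ry":0,"rz":0,"claw":0},{"dx":0.4,"dy":-0.18,"dz":0,"rx":0,"ry":0,"rz":0,"claw":0},{"dx":0.6,"dy":-0.28,"dz":0,"rx":0,"ry":0,"rz":0,"claw":0},{"dx":0.8,"dy":-0.38,"dz":0,"rx":0,"ry":0,"rz":0,"claw":0},{"dx":1.0,"dy":-0.48,"dz":0,"rx":0,"ry":0,"rz":0,"claw":0},{"dx":1.2,"dy":-0.57,"dz":0,"rx":0,"ry":0,"rz":0,"claw":0},{"dx":1.4,"dy":-0.67,"dz":0,"rx":0,"ry":0,"rz":0,"claw":0},{"dx":1.6,"dy":-0.77,"dz":0,"rx":0,"ry":0,"rz":0,"claw":0}]'|grep -E "ee_pos|force"
python3 -m jog '[{"dx":0.15,"dy":-0.07,"dz":0,"rx":0,"ry":0,"rz":0,"claw":0},{"dx":0.3,"dy":-0.14,"dz":0,"rx":0,"ry":0,"rz":0,"claw":0},{"dx":0.3,"dy":-0.14,"dz":0,"rx":0,"ry":0,"rz":0,"claw":0}]'|grep -E "ee_pos|force"
python3 -m jog '[{"dx":0.1,"dy":-0.05,"dz":0,"rx":0,"ry":0,"rz":0,"claw":0},{"dx":0.2,"dy":-0.09,"dz":0,"rx":0,"ry":0,"rz":0,"claw":0},{"dx":0.2,"dy":-0.09,"dz":0,"rx":0,"ry":0,"rz":0,"claw":0}]'|grep -E "ee_pos|force"
```

```text
ee_pos: [0.6029, -0.2056, 0.0498]
force: [-7.5, 2.4, 4.7]
gripper_force: 3.7
ee_pos: [0.6131, -0.2104, 0.0498]
force: [-4.5, 1.2, 4.2]
gripper_force: 2.4
ee_pos: [0.6184, -0.2129, 0.0498]
force: [-6.4, 1.7, 4.2]
gripper_force: 3.3
```

Just a little more travel, then I'll retreat and move clear so I can check everything.

```bash
python3 -m jog '[{"dx":0.1,"dy":-0.05,"dz":0,"rx":0,"ry":0,"rz":0,"claw":0},{"dx":0.2,"dy":-0.09,"dz":0,"rx":0,"ry":0,"rz":0,"claw":0},{"dx":0.25,"dy":-0.11,"dz":0,"rx":0,"ry":0,"rz":0,"claw":0}]'|grep -E "ee_pos|force"
python3 -m jog '[{"dx":-0.8,"dy":0.37,"dz":0,"rx":0,"ry":0,"rz":0,"claw":0},{"dx":-1.5,"dy":0.7,"dz":0.5,"rx":0,"ry":0,"rz":0,"claw":0},{"dx":-1.8,"dy":0.84,"dz":2,"rx":0,"ry":0,"rz":0,"claw":0},{"dx":-2.5,"dy":1.6,"dz":3.5,"rx":0,"ry":0,"rz":0,"claw":0},{"dx":-4,"dy":3.2,"dz":4.5,"rx":0,"ry":0,"rz":0,"claw":0},{"dx":-5.3,"dy":5,"dz":5,"rx":0,"ry":0,"rz":0,"claw":0},{"dx":-6.3,"dy":6.5,"dz":5,"rx":0,"ry":0,"rz":0,"claw":0},{"dx":-6.3,"dy":8,"dz":5,"rx":0,"ry":0,"rz":0,"claw":0}]'|grep -E "ee_pos|force"
python3 - <<'E'
from h import *
im,d=manip.capture("top");cv2.imwrite("pics/crop3.png",cv2.resize(im[150:265,275:415],None,fx=5,fy=5,interpolation=cv2.INTER_CUBIC))
E
```

```text
ee_pos: [0.6203, -0.2137, 0.0497]
force: [-29.6, 9.3, 22.1]
gripper_force: 15.1
ee_pos: [0.4487, -0.0114, 0.1984]
force: [0.9, 0.5, -0.2]
gripper_force: 0.0
```

View pics/crop3.png

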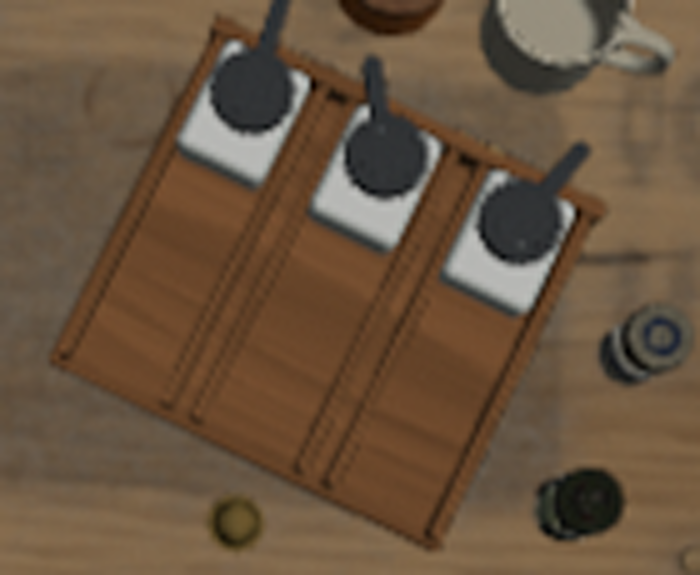

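All three jars stand against the back board. The levers, with ends at (280,5), (372,65) and (583,150), sit at about −0.45, 0 and −0.84 rad, and the spice jars and pod haven't moved. I'm handing in.

```bash
python3 -c "
from bench import manip
print(manip.close_job())"
```

```text
the job is handed in; nothing more can be done
None
```

I turned the loose left and right caps clockwise to their firm stops, found the middle cap already tight, pushed all three jars home against the back board and handed the job in; no verdict came back.

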